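Count three grinding balls on the tilting pocket board

TASK

Count out three grinding balls on the tilting board: flip its gate open, tip the board so that a ball fills each of the three pockets, tip it fully back the other way so that the excess balls return to the channel, and shut the gate fully behind them. Then leave the board level. The balls must stay clean, so the robot must not touch them; leave the bowl, the jar and the tin where they are.

Things in the scene. Friction and masses are not known exactly. Their poses are not given: they have to be found in the camera images.
- tray (a joint): tilt of the blue counting board (138 mm wide, 320 mm long with its two pads) about its level hinge, rad. 0 level; positive: pocket end (green pad) down; negative: channel end (orange pad) down; stops at -0.30 and 0.30. Friction hinge: stays where left; pressing a pad takes 4 to 8 N. Balls roll at tilts over about 0.15; those in pockets stay put at any tilt
- gate (a joint): swing of the steel flap gate that hangs across the three lanes between channel and pockets, rad. 0 is shut (flap hanging square to the board), 1.1 is fully open (flap swung up towards the pockets, clear of the balls). Stays where it is left; about 1 N at the red knob moves it
- channel_pad (a point): centre of the top face of the orange press pad (70 mm wide, 65 mm long, 8 mm thick) at the channel end, 140 mm from the hinge. The point turns with the board: its x runs along the hinge axis (board width), its y along the board from the channel end to the pocket end, its z up out of the board. The board's end wall stands 30 mm above the pad, starting 45 mm inward of this point
- pocket_pad (a point): the same for the green press pad at the pocket end, 140 mm on the other side of the hinge. With the board level both pads are 89 mm above the table
- gate_axle (a point): point on the gate's axle in line with the lever, outside the board's -x side (41 mm out from the side wall); turns with the board (axes as channel_pad), 87 mm above and 8 mm to the channel side of the hinge. The 60 mm lever stands up from here: gate at angle a, the red knob's centre lies 60 mm x sin(0.55 - a) along this point's +y and 60 mm x cos(0.55 - a) along its +z, so it leans towards the pockets when shut and towards the channel when open
- gate_knob (a point): centre of the red ball knob (20 mm diameter) at the top of the gate lever, 60 mm from the axle; free all round and above (6 mm by 12 mm stem below it), can be pushed from either side or pinched from above
- pocket1 (a point): where the centre of a ball lies when it sits in pocket 1 of 3 (lane 1, counted along the board's +x). The pocket is the sunken black end of the lane, 40 mm wide, 39 mm long, 8 mm deeper than the blue lane
- pocket2 (a point): where the centre of a ball lies when it sits in pocket 2 of 3 (lane 2, counted along the board's +x). The pocket is the sunken black end of the lane, 40 mm wide, 39 mm long, 8 mm deeper than the blue lane
- pocket3 (a point): where the centre of a ball lies when it sits in pocket 3 of 3 (lane 3, counted along the board's +x). The pocket is the sunken black end of the lane, 40 mm wide, 39 mm long, 8 mm deeper than the blue lane
- ball1_center (a point): centre of white ceramic grinding ball 1 of 6, 36 mm diameter, about 90 g. Two start behind the gate in each lane, in the channel (the 78 mm of the lanes between the gate and the end wall at the orange pad). In the channel its centre lies 22 to 66 mm from gate_axle along that point's -y
- ball2_center (a point): centre of white ceramic grinding ball 2 of 6, 36 mm diameter, about 90 g. Two start behind the gate in each lane, in the channel (the 78 mm of the lanes between the gate and the end wall at the orange pad). In the channel its centre lies 22 to 66 mm from gate_axle along that point's -y
- ball3_center (a point): centre of white ceramic grinding ball 3 of 6, 36 mm diameter, about 90 g. Two start behind the gate in each lane, in the channel (the 78 mm of the lanes between the gate and the end wall at the orange pad). In the channel its centre lies 22 to 66 mm from gate_axle along that point's -y
- ball4_center (a point): centre of white ceramic grinding ball 4 of 6, 36 mm diameter, about 90 g. Two start behind the gate in each lane, in the channel (the 78 mm of the lanes between the gate and the end wall at the orange pad). In the channel its centre lies 22 to 66 mm from gate_axle along that point's -y
- ball5_center (a point): centre of white ceramic grinding ball 5 of 6, 36 mm diameter, about 90 g. Two start behind the gate in each lane, in the channel (the 78 mm of the lanes between the gate and the end wall at the orange pad). In the channel its centre lies 22 to 66 mm from gate_axle along that point's -y
- ball6_center (a point): centre of white ceramic grinding ball 6 of 6, 36 mm diameter, about 90 g. Two start behind the gate in each lane, in the channel (the 78 mm of the lanes between the gate and the end wall at the orange pad). In the channel its centre lies 22 to 66 mm from gate_axle along that point's -y
- bowl_mid (a point): middle of a steel bowl, 130 mm diameter, 60 mm high; bystander
- jar_mid (a point): middle of a white jar with blue cap, 66 mm diameter, 90 mm high; bystander
- tin_mid (a point): middle of a small brass-coloured tin, 56 mm diameter, 60 mm high; bystander

How it is judged (in metres and radians):
On the way, in this order (a step that is already met when the one before it is completed fails the run):
1. the gate is swung open (value of joint gate above 0.93 rad), for 0.2 s.
2. with the board tipped to the pocket end, every pocket has a ball (value of joint tray above 0.08 rad and distance between any of ball1_center, ball2_center, ball3_center, ball4_center, ball5_center, ball6_center and pocket1 below 0.01 m and distance between any of ball1_center, ball2_center, ball3_center, ball4_center, ball5_center, ball6_center and pocket2 below 0.01 m and distance between any of ball1_center, ball2_center, ball3_center, ball4_center, ball5_center, ball6_center and pocket3 below 0.01 m), for 0.2 s.
3. with the board tipped back to the channel end, every pocket has a ball and all other balls are in the channel (value of joint tray below -0.08 rad and distance between any of ball1_center, ball2_center, ball3_center, ball4_center, ball5_center, ball6_center and pocket1 below 0.01 m and distance between any of ball1_center, ball2_center, ball3_center, ball4_center, ball5_center, ball6_center and pocket2 below 0.01 m and distance between any of ball1_center, ball2_center, ball3_center, ball4_center, ball5_center, ball6_center and pocket3 below 0.01 m and ((y of ball1_center in the frame of gate_axle between -0.09 and -0.012 m and z of ball1_center in the frame of gate_axle between -0.075 and -0.04 m and x of ball1_center in the frame of gate_axle between 0.03 and 0.19 m) or distance between ball1_center and pocket1 below 0.01 m or distance between ball1_center and pocket2 below 0.01 m or distance between ball1_center and pocket3 below 0.01 m) and ((y of ball2_center in the frame of gate_axle between -0.09 and -0.012 m and z of ball2_center in the frame of gate_axle between -0.075 and -0.04 m and x of ball2_center in the frame of gate_axle between 0.03 and 0.19 m) or distance between ball2_center and pocket1 below 0.01 m or distance between ball2_center and pocket2 below 0.01 m or distance between ball2_center and pocket3 below 0.01 m) and ((y of ball3_center in the frame of gate_axle between -0.09 and -0.012 m and z of ball3_center in the frame of gate_axle between -0.075 and -0.04 m and x of ball3_center in the frame of gate_axle between 0.03 and 0.19 m) or distance between ball3_center and pocket1 below 0.01 m or distance between ball3_center and pocket2 below 0.01 m or distance between ball3_center and pocket3 below 0.01 m) and ((y of ball4_center in the frame of gate_axle between -0.09 and -0.012 m and z of ball4_center in the frame of gate_axle between -0.075 and -0.04 m and x of ball4_center in the frame of gate_axle between 0.03 and 0.19 m) or distance between ball4_center and pocket1 below 0.01 m or distance between ball4_center and pocket2 below 0.01 m or distance between ball4_center and pocket3 below 0.01 m) and ((y of ball5_center in the frame of gate_axle between -0.09 and -0.012 m and z of ball5_center in the frame of gate_axle between -0.075 and -0.04 m and x of ball5_center in the frame of gate_axle between 0.03 and 0.19 m) or distance between ball5_center and pocket1 below 0.01 m or distance between ball5_center and pocket2 below 0.01 m or distance between ball5_center and pocket3 below 0.01 m) and ((y of ball6_center in the frame of gate_axle between -0.09 and -0.012 m and z of ball6_center in the frame of gate_axle between -0.075 and -0.04 m and x of ball6_center in the frame of gate_axle between 0.03 and 0.19 m) or distance between ball6_center and pocket1 below 0.01 m or distance between ball6_center and pocket2 below 0.01 m or distance between ball6_center and pocket3 below 0.01 m)), for 0.2 s.
4. the gate is shut with the excess balls behind it (value of joint gate below 0.2 rad and distance between any of ball1_center, ball2_center, ball3_center, ball4_center, ball5_center, ball6_center and pocket1 below 0.01 m and distance between any of ball1_center, ball2_center, ball3_center, ball4_center, ball5_center, ball6_center and pocket2 below 0.01 m and distance between any of ball1_center, ball2_center, ball3_center, ball4_center, ball5_center, ball6_center and pocket3 below 0.01 m and ((y of ball1_center in the frame of gate_axle between -0.09 and -0.012 m and z of ball1_center in the frame of gate_axle between -0.075 and -0.04 m and x of ball1_center in the frame of gate_axle between 0.03 and 0.19 m) or distance between ball1_center and pocket1 below 0.01 m or distance between ball1_center and pocket2 below 0.01 m or distance between ball1_center and pocket3 below 0.01 m) and ((y of ball2_center in the frame of gate_axle between -0.09 and -0.012 m and z of ball2_center in the frame of gate_axle between -0.075 and -0.04 m and x of ball2_center in the frame of gate_axle between 0.03 and 0.19 m) or distance between ball2_center and pocket1 below 0.01 m or distance between ball2_center and pocket2 below 0.01 m or distance between ball2_center and pocket3 below 0.01 m) and ((y of ball3_center in the frame of gate_axle between -0.09 and -0.012 m and z of ball3_center in the frame of gate_axle between -0.075 and -0.04 m and x of ball3_center in the frame of gate_axle between 0.03 and 0.19 m) or distance between ball3_center and pocket1 below 0.01 m or distance between ball3_center and pocket2 below 0.01 m or distance between ball3_center and pocket3 below 0.01 m) and ((y of ball4_center in the frame of gate_axle between -0.09 and -0.012 m and z of ball4_center in the frame of gate_axle between -0.075 and -0.04 m and x of ball4_center in the frame of gate_axle between 0.03 and 0.19 m) or distance between ball4_center and pocket1 below 0.01 m or distance between ball4_center and pocket2 below 0.01 m or distance between ball4_center and pocket3 below 0.01 m) and ((y of ball5_center in the frame of gate_axle between -0.09 and -0.012 m and z of ball5_center in the frame of gate_axle between -0.075 and -0.04 m and x of ball5_center in the frame of gate_axle between 0.03 and 0.19 m) or distance between ball5_center and pocket1 below 0.01 m or distance between ball5_center and pocket2 below 0.01 m or distance between ball5_center and pocket3 below 0.01 m) and ((y of ball6_center in the frame of gate_axle between -0.09 and -0.012 m and z of ball6_center in the frame of gate_axle between -0.075 and -0.04 m and x of ball6_center in the frame of gate_axle between 0.03 and 0.19 m) or distance between ball6_center and pocket1 below 0.01 m or distance between ball6_center and pocket2 below 0.01 m or distance between ball6_center and pocket3 below 0.01 m)), for 0.2 s.
At the end, for the whole second after the job is handed in: each of the three pockets holds a ball (centre within 10 mm of its place), the other three balls are in the channel behind the gate, the gate is shut (within 0.2 rad) and the board is still and level (within 0.1 rad) (all of step 4 and value of joint tray between -0.1 and 0.1 rad and velocity of joint tray between -0.1 and 0.1 rad/s); the robot touches nothing.
It fails at once if the robot touches a ball (contact force between any of the fingers, the arm and ball1 above 0.3 N or contact force between any of the fingers, the arm and ball2 above 0.3 N or contact force between any of the fingers, the arm and ball3 above 0.3 N or contact force between any of the fingers, the arm and ball4 above 0.3 N or contact force between any of the fingers, the arm and ball5 above 0.3 N or contact force between any of the fingers, the arm and ball6 above 0.3 N).
It fails at once if the steel bowl is moved more than 30 mm (distance of bowl_mid from where it was at the start of the episode above 0.03 m).
It fails at once if the white jar is moved more than 30 mm (distance of jar_mid from where it was at the start of the episode above 0.03 m).
It fails at once if the brass-coloured tin is moved more than 30 mm (distance of tin_mid from where it was at the start of the episode above 0.03 m).
It also fails if it takes over 72 s, if anything falls off the work surface, if the arm or the gripper's body presses on something with over 40 N, if the wrist force passes 120 N, or if a joint passes its speed limit or range.

ROBOT

A 7-joint arm with a two-finger parallel gripper is mounted at the origin on the work surface. World frame = base frame: x ahead of the robot, y to its left, z up, the work surface at z = 0. Lengths are in mm, angles in rad, forces in N, time in s.
With the tool pointing down it reaches from about 400 to 875 mm from the base axis. Payload 4.4 kg.
Tool frame: the origin (TCP) lies at the very end of the fingers, on their centre line; the grasp point (between the pads) lies 19 mm behind it; x points along the fingers, y is the direction in which the jaws open and shut, and the axes are right-handed (so a half turn about x gives the same grasp; the last joint's range is limited). The gripper opens to 85 mm and grips with 20 to 120 N. Pads are 22 mm wide; open, the fingers measure 114 mm over their backs; the gripper's body (76 mm by 85 mm) begins 54 mm behind the grasp point. The pads swing forward as they close: fully open they stand 13 mm farther back than shut.
Start: joints at [-1.395, 0.628, 0.038, 1.517, -0.027, 0.996, -0.02], TCP at [155.618, 631.111, 231.313] pointing down, gripper open.
Joint ranges: [-3.06, 3.06], [-0.37, 2.12], [-1.25, 1.32], [0.18, 2.47], [-1.1, 4.24], [0.23, 1.98], [-2.94, 2.94]. Speed limits (rad/s): [2.57, 2.57, 3.14, 3.14, 3.14, 3.14, 3.14].

INTERFACE

Orientations are given as [roll, pitch, yaw] about the fixed x, y, z axes, in that order (R = Rz(yaw) Ry(pitch) Rx(roll)).
In Python, from cell import readout, cams, order gives the robot as it stands. The module is installed in compiled form; this text tells all that it offers.
- The arm moves only by the shell command python3 -m creep 'ROWS'. ROWS is JSON, a list of rows, each a list of 3 entries, a list of its own where there are three numbers: the shift along the tool's x, y, z in units of 10 cm (1.0 is 10 cm), then the turn about the tool's x in units of pi/4 rad (1.0 is pi/4 rad), then the closure, from 0 (fully open) to 1 (shut). In form: [[[x, y, z], spin, gripper], ...]. A call has 1 to 20 rows; each row is the pose to reach, as a shift and turn from the pose commanded when the call began, along the tool's axes at that moment; what a row does not reach only later rows make up. A row lasts 1/10 s, in which the tool goes at most 50 mm and 8.59 degrees, less where a joint would pass 70% of its speed; a pose out of reach is approached as far as the arm can. A call with a number of a shift or a turn outside -1 to 1 is refused whole. A call with a gripper value outside its range is refused whole. The fingers move at their own pace and stop on an object; the grip force is fixed at half the most. Time passes only in rows, so rows that repeat a pose let the fingers close. It gives the time, the measured TCP pose, the force and the opening at its end, in the units of the state.
- readout.read_state(): the state, without advancing time (a new reading comes with each control period).
- cams.get_image(name): name is "side" or "top"; returns the picture (420x560x3 uint8, blue, green, red); there is no depth.
- cams.get_calibration(name): a dict with "fx", "fy", "cx", "cy" (pixels), "R" (3x3) and "t" (3): a world point X has camera coordinates R X + t. Camera axes: x right, y down, z forward; pixel columns grow to the right and rows downward; lengths in mm; the calibration is good to about 2 mm. A picture is of the moment at which its call begins. get_calibration takes no time and is no camera call.
- order.finish_job(): hands the job in, once; it reports no verdict.
The state is a dict: "clock": time; "qpos": joint angles; "qd": joint speeds; "tau": joint torques, N m; "eef_pos": TCP position; "tool_rot": TCP orientation; "force": force on the tool from outside, world axes, zero at the start; "torque": the same for the moment, N m; "width": finger opening in mm.
Only numpy, scipy, OpenCV 4.12 (cv2) and the standard library are available. Lean on these libraries where they do the work, as an engineer would, in place of code of your own. Each camera call takes 0.05 s, during which the arm holds its last target.

## Working session

There is one attempt and no reset: what is moved stays moved. The work goes in short steps, Python scripts to look and compute and a shell command to move; the robot and the scene stay as the last step left them, time stands still between calls to the robot, and variables do not carry over. Pictures are saved under pics/ and viewed, and the job is handed in when it is done.

```bash
mkdir -p pics; python3 - <<'E'
from cell import readout,cams
import cv2
s=readout.read_state();print(s)
for n in("side","top"):
    cv2.imwrite(f"pics/{n}0.png",cams.get_image(n));c=cams.get_calibration(n);print(n,c)
E
```

```text
{'clock': 0.0, 'qpos': array([-1.39479979,  0.62935331,  0.03848034,  1.51837403, -0.02700088,
        0.99629288, -0.02000892]), 'qd': array([-8.44628198e-04, -6.07950764e-04, -9.47744857e-04, -1.31341097e-03,
        6.34028361e-05,  8.03400368e-04, -1.72860206e-03]), 'tau': array([-4.27034720e-04, -5.63409162e+01,  1.22598846e+00, -1.93446028e+01,
        1.08736003e-02,  1.04648952e-02, -4.71054715e-07]), 'eef_pos': array([155.48428033, 630.48379977, 230.38321187]), 'tool_rot': array([-1.54587852,  1.56888782, -1.78771564]), 'force': array([0.12826342, 0.43663198, 0.4760446 ]), 'torque': array([ 0.01296775, -0.04736908, -0.01257643]), 'width': 85.03082095896517}
side {'fx': 392.6505623253954, 'fy': 392.6505623253954, 'cx': 283.14066038136144, 'cy': 204.74543696585494, 'R': array([[ 0.70190835, -0.71218864, -0.01058336],
       [-0.48555964, -0.46757408, -0.73865169],
       [ 0.52111084,  0.52360464, -0.67400421]]), 't': array([-387.56534887,  390.39994898,  730.00468252])}
top {'fx': 407.28141325081623, 'fy': 407.28141325081623, 'cx': 272.7102195643607, 'cy': 208.87078616594192, 'R': array([[-2.55189178e-02, -9.99670117e-01, -2.90548994e-03],
       [-9.90141741e-01,  2.56758890e-02, -1.37695609e-01],
       [ 1.37724787e-01, -6.36996067e-04, -9.90470331e-01]]), 't': array([  24.81543498,  559.19822319, 1106.59923791])}
```

View pics/side0.png

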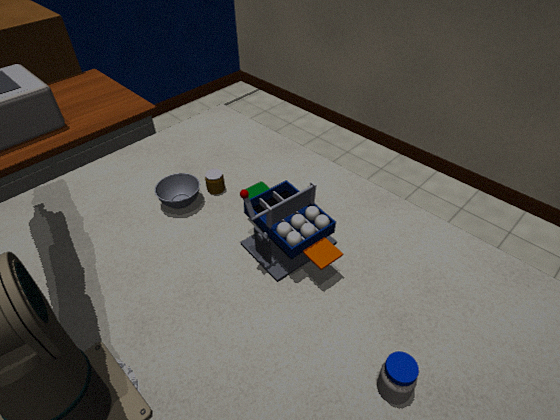

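View pics/top0.png

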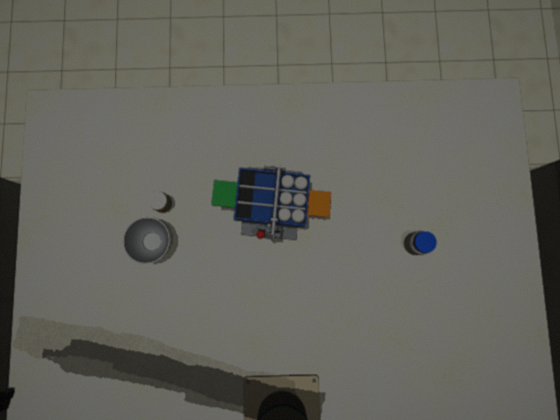

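Both views show the board near pixel (272,198) in top. The orange pad is at (319,204), green at (225,194), the red knob at (261,234), and six balls sit to the right of the flap. The jar, bowl and tin are well away. Next I'll measure the pads and knob.

```bash
cat > h.py <<'E'
import cv2,numpy as np
from cell import readout,cams
C={n:cams.get_calibration(n) for n in("side","top")}
def grab(tag,names=("top","side")):
    d={}
    for n in names:
        d[n]=cams.get_image(n);cv2.imwrite(f"pics/{n}_{tag}.png",d[n])
    return d
def ray(n,uv):
    c=C[n];R=np.array(c["R"]);t=np.array(c["t"])
    d=R.T@np.array([(uv[0]-c["cx"])/c["fx"],(uv[1]-c["cy"])/c["fy"],1]);return -R.T@t,d/np.linalg.norm(d)
def onz(n,uv,z):
    o,d=ray(n,uv);return o+d*(z-o[2])/d[2]
def tri(a,b):
    o1,d1=ray("top",a);o2,d2=ray("side",b)
    A=np.stack([d1,-d2],1);s=np.linalg.lstsq(A,o2-o1,rcond=None)[0]
    p,q=o1+s[0]*d1,o2+s[1]*d2;return (p+q)/2,np.linalg.norm(p-q)
def proj(n,X):
    c=C[n];p=np.array(c["R"])@X+c["t"];return p[0]/p[2]*c["fx"]+c["cx"],p[1]/p[2]*c["fy"]+c["cy"]
def mask(im,col):
    h=cv2.cvtColor(im,cv2.COLOR_BGR2HSV)
    r={"green":[(45,75),],"orange":[(8,20)],"red":[(0,6),(174,179)]}[col]
    m=0
    for a,b in r: m=m|cv2.inRange(h,(a,150,60),(b,255,255))
    return m
def blob(im,col,lim=None):
    m=mask(im,col)
    if lim: z=np.zeros_like(m);z[lim[1]:lim[3],lim[0]:lim[2]]=255;m&=z
    k,_,st,ce=cv2.connectedComponentsWithStats(m)
    if k<2:return None
    i=1+np.argmax(st[1:,4]);cs,_=cv2.findContours((_==i).astype(np.uint8),0,2)
    return ce[i],st[i],cv2.minAreaRect(cs[0])
BOX={"top":(180,130,360,270),"side":(200,140,380,300)}
E
python3 - <<'E'
from h import *
for n in("side","top"):
    im=cv2.imread(f"pics/{n}0.png");b=BOX[n]
    for c in("green","orange","red"):
        r=blob(im,c,b);print(n,c,r)
        if r: print("  z89/139:",onz(n,r[0],89),onz(n,r[0],139))
    cv2.imwrite(f"pics/{n}0z.png",cv2.resize(im[b[1]:b[3],b[0]:b[2]],None,fx=4,fy=4,interpolation=2)[:600])
im={n:cv2.imread(f"pics/{n}0.png") for n in BOX}
for c in("green","orange","red"):
    print(c,tri(*[blob(im[n],c,BOX[n])[0] for n in("top","side")]))
E
```

```text
side green (array([256.65608466, 189.19047619]), array([246, 182,  23,  17, 189], dtype=int32), ((256.5000305175781, 189.00001525878906), (9.391485214233398, 21.466251373291016), 63.43495178222656))
  z89/139: [607.30634258 154.09989388  89.        ] [569.03146837 108.2816258  139.        ]
side orange (array([322.5810219 , 252.67153285]), array([303, 237,  40,  33, 685], dtype=int32), ((322.5, 252.5), (29.698484420776367, 26.870058059692383), 45.0))
  z89/139: [ 559.3181184  -120.94280371   89.        ] [ 524.53434258 -146.751973    139.        ]
side red (array([243.41025641, 192.64102564]), array([240, 190,   8,   6,  39], dtype=int32), ((243.5, 192.5), (5.0, 7.0), 90.0))
  z89/139: [572.8010423  169.21149075  89.        ] [537.03639639 122.29386815 139.        ]
top green (array([224.34831461, 193.49625468]), array([212, 181,  25,  26, 534], dtype=int32), ((224.28050231933594, 193.4756317138672), (22.307170867919922, 23.853212356567383), 6.340191841125488))
  z89/139: [597.98529202 140.04561415  89.        ] [588.94239204 134.10112515 139.        ]
top orange (array([318.83394834, 203.33948339]), array([308, 190,  23,  27, 542], dtype=int32), ((318.8617248535156, 203.29705810546875), (21.551715850830078, 25.309846878051758), 4.39870548248291))
  z89/139: [ 564.4684124  -114.03458904   89.        ] [ 556.97131577 -108.26086226  139.        ]
top red (array([260.2  , 233.925]), array([257, 231,   7,   7,  40], dtype=int32), ((260.0, 234.0), (6.0, 6.0), 90.0))
  z89/139: [486.13673459  45.50488053  89.        ] [482.25230629  43.92062386 139.        ]
green (array([594.57355344, 138.24454006, 106.07807348]), np.float64(0.7899792176370137))
orange (array([ 566.25551493, -115.43211172,   78.64623965]), np.float64(0.6083631090169119))
red (array([475.43862902,  41.26449267, 225.27609964]), np.float64(0.2705391148437845))
```

View pics/top0z.png

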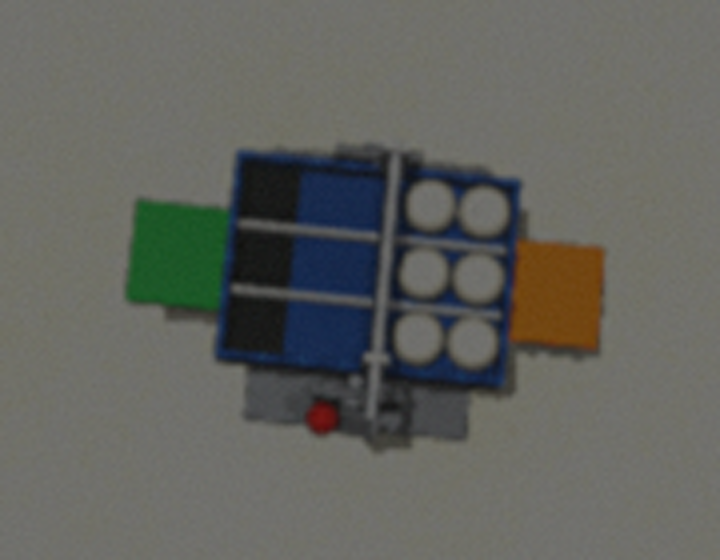

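View pics/side0z.png

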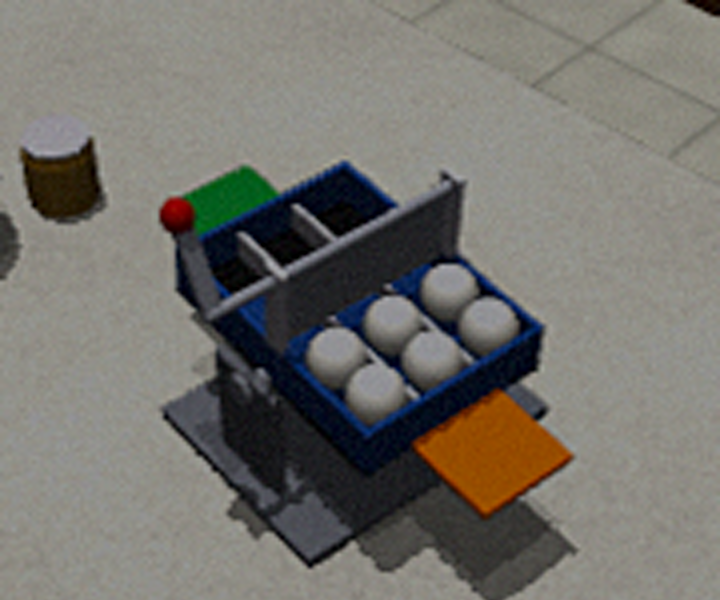

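```bash
cat >> h.py <<'E'
from scipy.spatial.transform import Rotation as Ro
H=np.array([581.2,11.7,0.]);EY=np.array([33.5,254.1,0]);EY/=np.linalg.norm(EY);EX=np.array([EY[1],-EY[0],0]);HZ=84.
def bp(x,y,z,t):  # board point (rel hinge) at tilt t
    return np.array([H[0],H[1],HZ])+EX*x+EY*(y*np.cos(t)+z*np.sin(t))+np.array([0,0,z*np.cos(t)-y*np.sin(t)])
def knob(t,a): return bp(-110,-8+60*np.sin(.55-a),87+60*np.cos(.55-a),t)
def need(target):
    s=readout.read_state();R=Ro.from_euler("xyz",s["tool_rot"]).as_matrix()
    d=np.array(target)-s["eef_pos"];print("d world",d.round(1),"rows",(R.T@d/100).round(3),"force",s["force"].round(1),"t",s["clock"])
E
python3 - <<'E'
from h import *
s=readout.read_state();R=Ro.from_euler("xyz",s["tool_rot"]).as_matrix();print(R.round(3));print("board yaw",np.arctan2(-EY[0],EY[1]))
top=cv2.imread("pics/top0.png");side=cv2.imread("pics/side0.png")
for c in("orange","green"):
  for n,im in(("top",top),("side",side)):
    m=mask(im,c);b=BOX[n];z=np.zeros_like(m);z[b[1]:b[3],b[0]:b[2]]=m[b[1]:b[3],b[0]:b[2]]
    cs,_=cv2.findContours(z,0,2);k=max(cs,key=cv2.contourArea);print(c,n,cv2.approxPolyDP(k,4,True)[:,0].tolist())
for t in(-.15,-.1,-.05,0):
  k=knob(t,0);print(t,k.round(1),[np.round(proj(n,k),1) for n in BOX], "orange blob",[np.round(proj(n,bp(0,-127.5,5,t)),1) for n in BOX],"green",np.round(proj("top",bp(0,127.5,5,t)),1))
E
```

```text
[[-0.     0.239  0.971]
 [-0.002  0.971 -0.239]
 [-1.    -0.002  0.   ]]
board yaw -0.13108189302986878
orange top [[310, 190], [308, 214], [328, 216], [330, 193]]
orange side [[324, 237], [303, 251], [321, 269], [342, 254]]
green top [[215, 181], [212, 203], [234, 206], [236, 183]]
green side [[268, 188], [260, 182], [246, 189], [249, 198]]
-0.15 [472.5  28.5 224.1] [array([265.7, 235.1]), array([246.4, 196.4])] orange blob [array([318.1, 204.3]), array([321.3, 255.2])] green [225.  192.4]
-0.1 [473.4  35.4 223.8] [array([262.7, 234.8]), array([244.6, 194.8])] orange blob [array([318.5, 204. ]), array([321.6, 253.6])] green [224.9 192.7]
-0.05 [474.3  42.4 223.1] [array([259.7, 234.5]), array([242.8, 193.4])] orange blob [array([318.9, 203.7]), array([321.9, 251.8])] green [224.9 193.1]
0 [475.2  49.2 222.2] [array([256.8, 234.3]), array([241.1, 192.1])] orange blob [array([319.1, 203.3]), array([322., 250.])] green [225.1 193.5]
```

```bash
python3 -m creep '[[[-0.1,-0.1,0.1],0,0.3],[[-0.25,-0.35,0.3],0,0.6],[[-0.4,-0.6,0.55],0,0.6],[[-0.5,-0.85,0.75],0,0.6],[[-0.5,-1,0.9],0,0.6]]'
python3 -m creep '[[[0,-0.3,0.3],0,0.6],[[0,-0.6,0.6],0,0.6],[[0,-0.9,0.85],0,0.6],[[0,-1,0.9],0,0.6]]'
python3 -m creep '[[[0,-0.3,0.3],0,0.6],[[0,-0.6,0.6],0,0.6],[[0,-0.9,0.85],0,0.6],[[0,-1,0.9],0,0.6]]'
python3 -m creep '[[[0,-0.3,0.3],0,0.6],[[0,-0.6,0.6],0,0.6],[[0,-0.9,0.85],0,0.6],[[0,-1,0.9],0,0.6],[[0,-1,0.9],-0.14,0.6],[[0,-1,0.9],-0.14,0.6]]'
python3 - <<'E'
from h import *
need([475.4,41.3,280]);s=readout.read_state();print(s["width"],s["eef_pos"],Ro.from_euler("xyz",s["tool_rot"]).as_matrix().round(3))
E
```

```text
clock: 0.6
eef_pos: [221.3, 509.9, 283.5]
tool_rot: [0.92, 1.568, 0.676]
force: [0.7, 1.4, 0.5]
width: 34.3
clock: 1.0
eef_pos: [285.4, 388.4, 282.0]
tool_rot: [-0.806, 1.568, -1.055]
force: [-0.1, 0.7, 0.3]
width: 34.3
clock: 1.4
eef_pos: [347.7, 270.9, 281.8]
tool_rot: [-0.659, 1.569, -0.907]
force: [0.0, 0.9, -0.4]
width: 34.2
clock: 2.0
eef_pos: [408.9, 157.1, 281.5]
tool_rot: [1.873, 1.57, 1.742]
force: [-0.4, 0.1, 0.3]
width: 34.0
d world [  66.5 -115.8   -1.5] rows [ 0.014 -1.061  0.811] force [-0.4  0.1  0.3] t 2.0
33.99499874659624 [408.89946607 157.12843724 281.53283183] [[-0.     0.131  0.991]
 [ 0.001  0.991 -0.131]
 [-1.     0.001 -0.   ]]
```

```bash
python3 -m creep '[[[0,-0.3,0.25],0,0.6],[[0,-0.6,0.5],0,0.6],[[0,-0.9,0.75],0,0.6],[[0,-1,0.81],0,0.6],[[0,-1,0.81],0,0.6],[[0,-1,0.81],0,0.6]]'
python3 - <<'E'
from h import *
d=grab("a");need([475.4,41.3,215])
for n in d:
    b=BOX[n];cv2.imwrite(f"pics/{n}_az.png",cv2.resize(d[n][b[1]-30:b[3]-10,b[0]:b[2]],None,fx=3.3,fy=3.3,interpolation=2)[:600])
for n in d: print(n,blob(d[n],"red",BOX[n]))
E
```

```text
clock: 2.6
eef_pos: [475.7, 48.7, 281.1]
tool_rot: [2.451, 1.569, 2.32]
force: [1.0, -0.6, 0.0]
width: 34.5
d world [ -0.3  -7.6 -66.2] rows [ 0.662 -0.077  0.008] force [ 0.2 -0.3  0.1] t 2.7
top None
side (array([243.30769231, 193.15384615]), array([240, 191,   8,   5,  26], dtype=int32), ((243.5, 193.0), (4.0, 7.0), 90.0))
```

View pics/side_az.png

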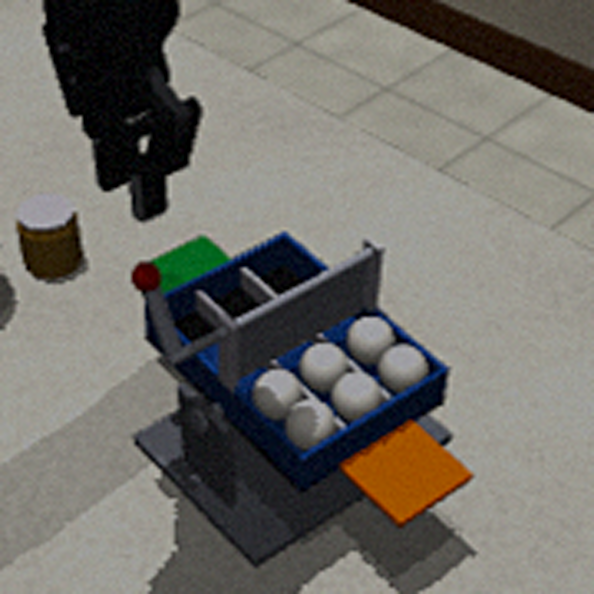

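View pics/top_az.png

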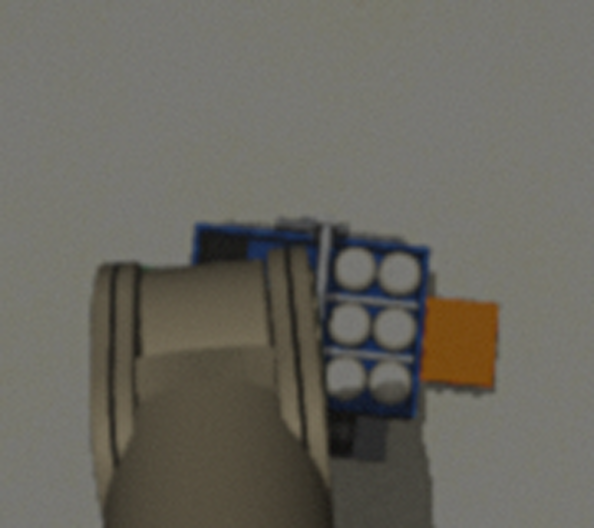

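The side view shows the open fingers above the red knob, which is at crop (146,276), full-image pixel (243,193). The top view is blocked by the arm. I'll lower the fingers to straddle it.

```bash
python3 -m creep '[[[0,-0.08,0.01],0,0.6],[[0.15,-0.08,0.01],0,0.6],[[0.3,-0.08,0.01],0,0.6],[[0.4,-0.08,0.01],0,0.6],[[0.5,-0.08,0.01],0,0.6],[[0.6,-0.08,0.01],0,0.6],[[0.69,-0.08,0.01],0,0.6],[[0.69,-0.08,0.01],0,0.6]]'
python3 - <<'E'
from h import *
d=grab("b",("side",));need([475.4,41.3,210])
for n in d:
    b=BOX[n];cv2.imwrite(f"pics/{n}_bz.png",cv2.resize(d[n][b[1]-30:b[3]-10,b[0]:b[2]],None,fx=3.3,fy=3.3,interpolation=2)[:600])
E
```

```text
clock: 3.5
eef_pos: [475.7, 38.6, 211.1]
tool_rot: [-2.858, 1.568, -2.99]
force: [-0.0, -0.8, 0.2]
width: 34.2
d world [-0.7  2.7 -1.8] rows [ 0.018  0.025 -0.011] force [ 0.6 -0.  -0. ] t 3.55
```

View pics/side_bz.png

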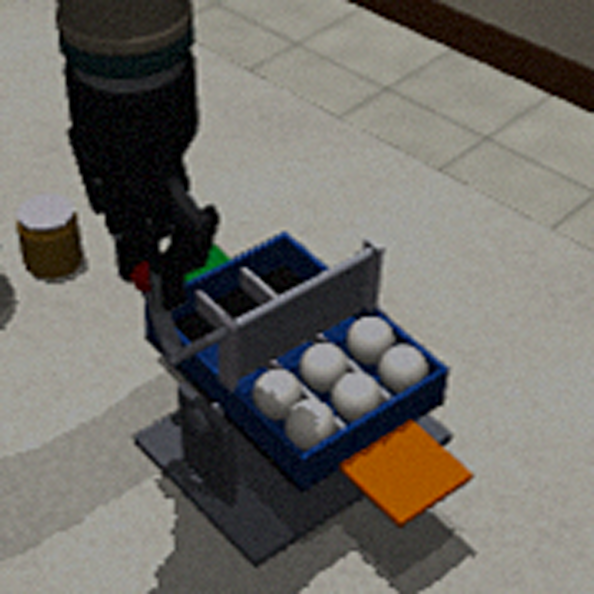

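```bash
python3 -m creep '[[[0,-0.06,0],0,0.6],[[0,-0.12,0],0,0.6],[[0,-0.18,0],0,0.6],[[0,-0.24,0],0,0.6],[[0,-0.3,0],0,0.6],[[0,-0.36,0],0,0.6],[[0,-0.42,0],0,0.6],[[0,-0.48,0],0,0.6],[[0,-0.53,0],0,0.6],[[0,-0.58,0],0,0.6],[[0,-0.62,0],0,0.6],[[0,-0.62,0],0,0.6],[[0,-0.62,0],0,0.6]]'
cat >> h.py <<'E'
def zoom(d,tag):
  for n in d:
    b=BOX[n];cv2.imwrite(f"pics/{n}_{tag}z.png",cv2.resize(d[n][b[1]-30:b[3]-10,b[0]:b[2]],None,fx=3.3,fy=3.3,interpolation=2)[:600])
E
python3 - <<'E'
from h import *
d=grab("c",("side",));need([475.4,41.3,210]);zoom(d,"c");print(blob(d["side"],"red",BOX["side"]),blob(d["side"],"orange",BOX["side"])[0])
for a in(.9,1,1.1):
  for t in(-.1,-.06): print(a,t,np.round(proj("side",knob(t,a)),1),knob(t,a).round(1))
E
```

```text
clock: 4.85
eef_pos: [468.1, -23.1, 212.2]
tool_rot: [-2.474, 1.57, -2.606]
force: [-1.0, -0.4, 0.3]
width: 34.6
d world [ 7.3 64.2 -2.1] rows [ 0.021  0.646 -0.012] force [-0.1 -0.5  0.3] t 4.9
(array([259.20833333, 206.33333333]), array([256, 203,   6,   7,  24], dtype=int32), ((259.2500305175781, 206.2500457763672), (4.949747562408447, 5.656853675842285), 45.0)) [320.17647059 259.90616246]
0.9 -0.1 [258.6 207.7] [466.6 -16.3 223.8]
0.9 -0.06 [257.  205.7] [467.3 -10.7 225.4]
1 -0.1 [260.1 210.1] [465.9 -21.5 220.9]
1 -0.06 [258.6 208. ] [466.6 -16.1 222.7]
1.1 -0.1 [261.6 212.6] [465.2 -26.4 217.5]
1.1 -0.06 [260.1 210.5] [465.9 -21.1 219.5]
```

View pics/side_cz.png

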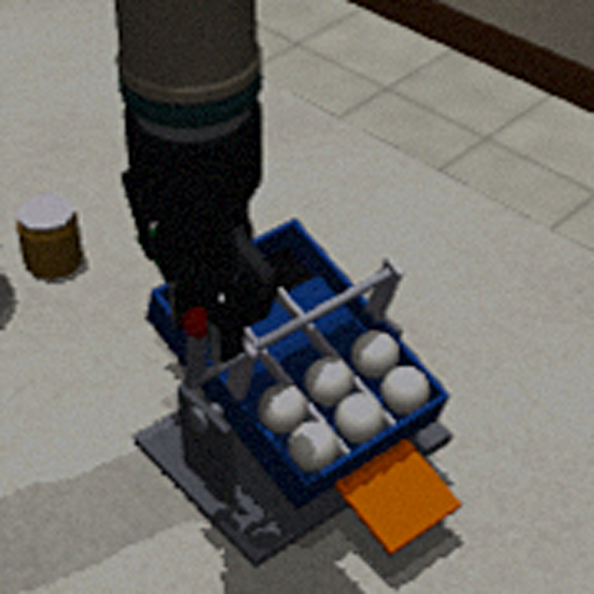

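```bash
python3 - <<'E'
from h import *
for t in(-.3,-.25,-.2): print(t,"orange",np.round(proj("side",bp(0,-127.5,5,t)),1))
for a in(.3,.5,.6,.7,.8,.9):
  for t in(-.28,-.2): print(a,t,np.round(proj("side",knob(t,a)),1),knob(t,a).round(1))
for t in (-.28,-.2):
    for x in (-75,75): print("axle",t,x,np.round((np.array(proj("side",bp(x,-8,87,t)))-[200,110])*3.3))
E
```

```text
-0.3 orange [319.9 259.5]
-0.25 orange [320.5 258.2]
-0.2 orange [320.9 256.8]
0.3 -0.28 [256.  204.8] [467.8  -7.2 225.4]
0.3 -0.2 [252.8 201.2] [469.3   4.1 227.6]
0.5 -0.28 [259.4 208.4] [466.2 -18.9 223.8]
0.5 -0.2 [256.1 204.4] [467.7  -7.7 227. ]
0.6 -0.28 [261.  210.5] [465.5 -24.7 222.2]
0.6 -0.2 [257.8 206.3] [466.9 -13.5 225.8]
0.7 -0.28 [262.6 212.7] [464.7 -30.2 219.9]
0.7 -0.2 [259.4 208.4] [466.2 -19.2 224. ]
0.8 -0.28 [264.2 215.1] [464.  -35.5 217.2]
0.8 -0.2 [261.  210.7] [465.4 -24.7 221.7]
0.9 -0.28 [265.7 217.6] [463.4 -40.4 213.9]
0.9 -0.2 [262.6 213. ] [464.8 -29.9 218.8]
axle -0.28 -75 [231. 355.]
axle -0.28 75 [397. 266.]
axle -0.2 -75 [225. 348.]
axle -0.2 75 [391. 259.]
```

```bash
python3 -m creep '[[[0.01,-0.05,0],0,0.6],[[0.03,-0.1,0],0,0.6],[[0.05,-0.15,0],0,0.6],[[0.07,-0.2,0],0,0.6],[[0.1,-0.25,0],0,0.6],[[0.12,-0.3,0],0,0.6],[[0.13,-0.33,0],0,0.6],[[0.13,-0.33,0],0,0.6],[[0.13,-0.33,0],0,0.6]]'
python3 - <<'E'
from h import *
d=grab("d",("side",));need([475.4,41.3,210]);zoom(d,"d");print(blob(d["side"],"red",BOX["side"]),blob(d["side"],"orange",BOX["side"])[0])
for a in(.8,.9,1,1.1):
  for t in(-.3,): print(a,t,np.round(proj("side",knob(t,a)),1),knob(t,a).round(1))
E
```

```text
clock: 5.8
eef_pos: [463.7, -55.9, 199.2]
tool_rot: [-2.336, 1.57, -2.469]
force: [0.8, -0.2, -0.5]
width: 33.6
d world [11.6 97.  10.7] rows [-0.108  0.977 -0.013] force [ 0.2 -0.   0.5] t 5.85
(array([269.6 , 221.65]), array([267, 219,   5,   6,  20], dtype=int32), ((269.0, 221.5), (5.0, 4.0), 90.0)) [320.14902507 259.97493036]
0.8 -0.3 [265.  216.2] [463.7 -38.1 215.9]
0.9 -0.3 [266.5 218.7] [463.  -43.  212.5]
1 -0.3 [267.9 221.3] [462.4 -47.5 208.7]
1.1 -0.3 [269.1 223.9] [461.9 -51.7 204.3]
```

View pics/side_dz.png

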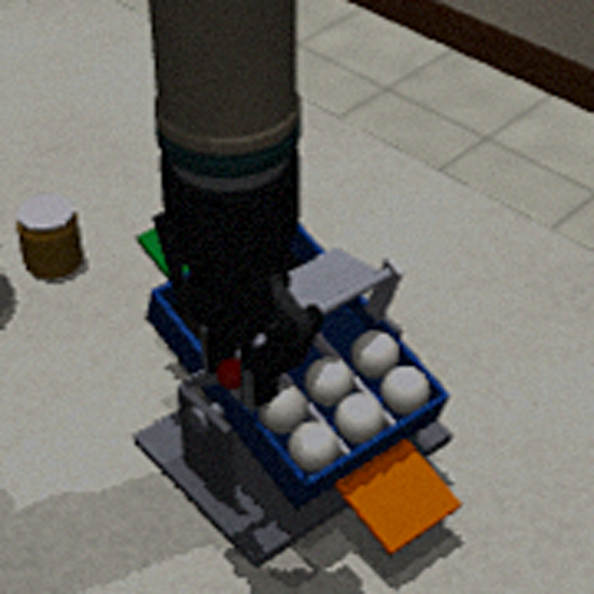

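```bash
python3 -m creep '[[[0.02,-0.03,0],0,0.6],[[0.02,-0.04,0],0,0.6],[[0.02,-0.04,0],0,0.6],[[0.02,0.02,0],0,0.6],[[-0.1,0.02,0],0,0.6],[[-0.3,0.02,0],0,0.6],[[-0.6,0.02,0],0,0.6],[[-0.9,0.02,0],0,0.8],[[-1,0.02,0],0,1]]'
python3 -m creep '[[[0,0.25,0.1],0,1],[[0,0.5,0.2],0,1],[[0,0.75,0.3],0,1],[[0,1,0.4],0,1]]'
python3 - <<'E'
from h import *
d=grab("e");need(bp(0,148,0,-.3));zoom(d,"e")
for n in d:
  for c in("red","orange","green"): print(n,c,(blob(d[n],c,BOX[n]) or [0])[0])
for a in(.9,1,1.1):
  for t in(-.3,): print(a,t,[np.round(proj(n,knob(t,a)),1) for n in d])
E
```

```text
clock: 6.75
eef_pos: [465.6, -54.0, 301.8]
tool_rot: [-0.038, 1.566, -0.17]
force: [-0.5, 0.4, -0.3]
width: 6.0
clock: 7.15
eef_pos: [517.0, 41.1, 298.5]
tool_rot: [-2.539, 1.569, -2.671]
force: [1.5, -0.8, 0.3]
width: 0.2
d world [  81.7  107.4 -170.4] rows [1.705 1.166 0.676] force [-0.5  0.9  0.5] t 7.25
top red [299.86666667 238.6       ]
top orange [317.125      204.99509804]
top green 0
side red [270.46808511 222.57446809]
side orange [320.21309192 260.00835655]
side green [256.86666667 182.61111111]
0.9 -0.3 [array([296.2, 238.7]), array([266.5, 218.7])]
1 -0.3 [array([298., 239.]), array([267.9, 221.3])]
1.1 -0.3 [array([299.7, 239.3]), array([269.1, 223.9])]
```

View pics/side_ez.png

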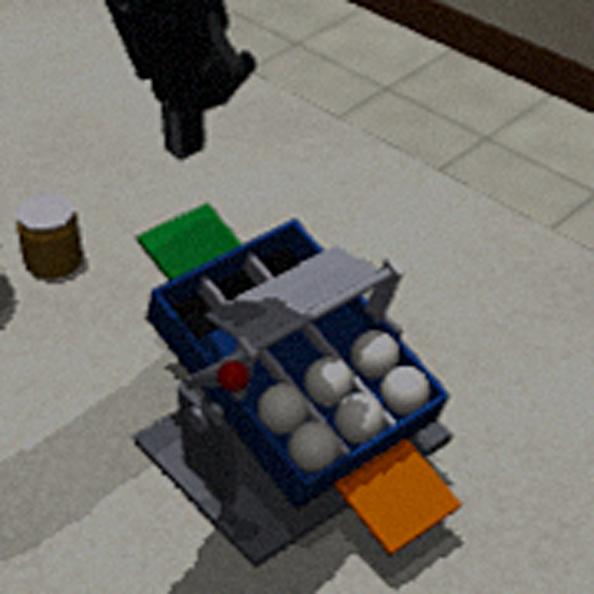

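View pics/top_ez.png

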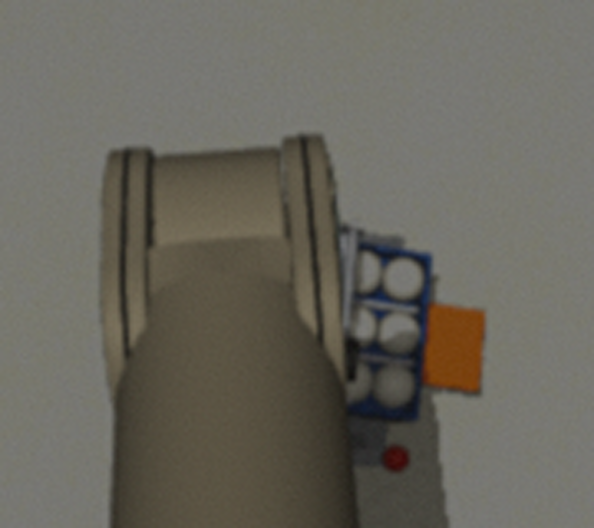

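Gate reads about 1.1 (fully open), with the knob at (300,239) top and (270,223) side. The board sits at about -0.30 with all balls still in the channel. Next I'll press the green pad.

```bash
python3 -m creep '[[[0,0.3,0.2],0,1],[[0,0.6,0.4],0,1],[[0,0.9,0.6],0,1],[[0,1,0.67],0,1],[[0,1,0.67],0,1]]'
python3 -m creep '[[[0.3,0.09,0],0,1],[[0.6,0.09,0],0,1],[[0.9,0.09,0],0,1],[[1,0.09,0],0,1],[[1,0.09,0],0,1]]'
python3 - <<'E'
from h import *
print(bp(0,140,5,-.3));need(bp(0,140,5,-.3));need(bp(0,140,5,.3))
d=grab("f",("side",));zoom(d,"f")
E
```

```text
clock: 7.75
eef_pos: [596.6, 131.5, 297.9]
tool_rot: [-2.593, 1.569, -2.722]
force: [0.3, -0.2, 0.5]
width: 0.1
clock: 8.25
eef_pos: [596.2, 137.7, 198.2]
tool_rot: [-2.528, 1.567, -2.662]
force: [-0.7, -0.3, -0.1]
width: 0.0
[598.48852808 142.83477569 130.14951138]
d world [  2.2   5.2 -68. ] rows [0.68  0.056 0.018] force [-0.7 -0.3 -0.1] t 8.25
d world [   2.6    8.1 -150.8] rows [1.507 0.087 0.02 ] force [-0.7 -0.3 -0.1] t 8.25
```

View pics/side_fz.png

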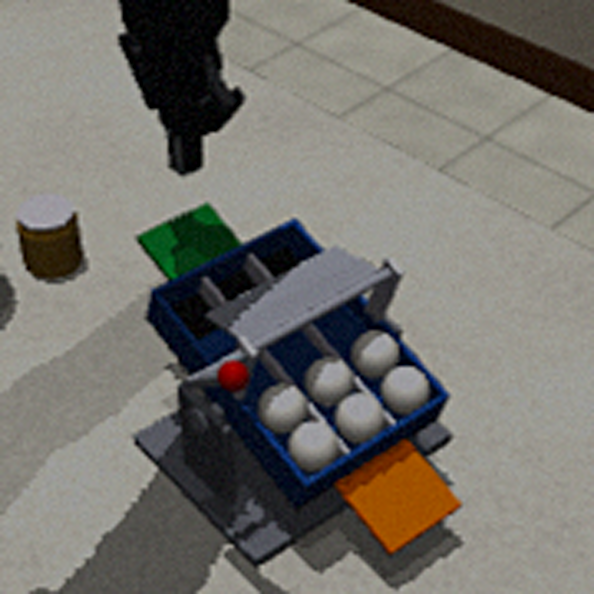

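```bash
python3 -m creep '[[[0.2,0.07,0.02],0,1],[[0.4,0.07,0.02],0,1],[[0.55,0.07,0.02],0,1],[[0.62,0.07,0.02],0,1],[[0.69,0.07,0.02],0,1],[[0.74,0.07,0.02],0,1]]'
python3 -m creep '[[[0.05,0,0],0,1],[[0.1,0,0],0,1],[[0.15,0,0],0,1],[[0.2,0,0],0,1],[[0.25,0,0],0,1],[[0.3,0,0],0,1],[[0.35,0,0],0,1],[[0.4,0,0],0,1],[[0.44,0,0],0,1],[[0.48,0,0],0,1],[[0.52,0,0],0,1],[[0.56,0,0],0,1],[[0.59,0,0],0,1],[[0.62,0,0],0,1],[[0.65,0,0],0,1],[[0.68,0,0],0,1],[[0.68,0,0],0,1]]'
python3 - <<'E'
from h import *
need(bp(0,140,5,.3))
d=grab("g",("side",));zoom(d,"g")
E
```

```text
clock: 8.9
eef_pos: [602.0, 147.6, 127.1]
tool_rot: [0.762, 1.567, 0.63]
force: [-1.3, 3.2, 6.4]
width: -0.0
clock: 10.6
eef_pos: [599.1, 144.9, 56.2]
tool_rot: [-2.494, 1.567, -2.627]
force: [-0.5, 0.6, -0.2]
width: -0.1
d world [-0.3  0.9 -8.8] rows [ 0.088  0.009 -0.004] force [-0.5  0.6 -0.2] t 10.6
```

View pics/side_gz.png

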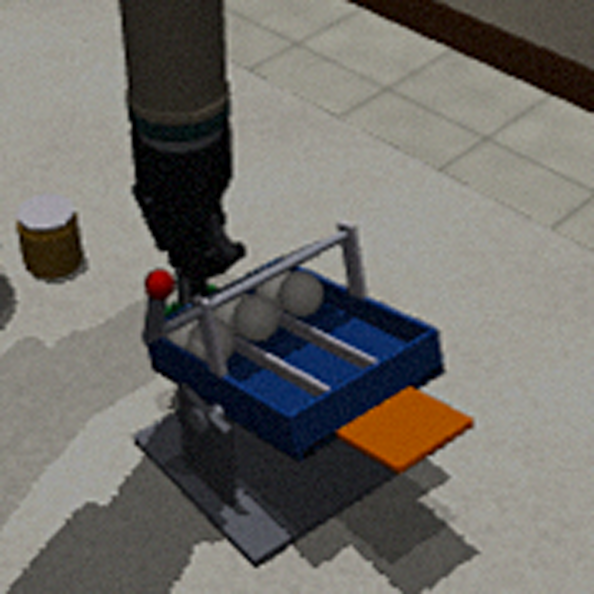

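```bash
python3 -m creep '[[[0.04,0,0],0,1],[[0.06,0,0],0,1],[[0.07,0,0],0,1],[[0.07,0,0],0,1],[[0.0,0,0],0,1],[[-0.3,0,0],0,1],[[-0.6,0,0],0,1],[[-1,0,0],0,1]]'
python3 -m creep '[[[-0.4,0,0],0,1],[[-0.8,0,-0.3],0,1],[[-1,0.3,-0.6],0,1],[[-1,0.6,-0.8],0,1],[[-1,0.6,-1],0,1]]'
python3 - <<'E'
from h import *
need(bp(0,-140,5,.3))
d=grab("i");zoom(d,"i")
for n in d:
  for c in("red","orange","green"): print(n,c,(blob(d[n],c,BOX[n]) or [0])[0])
  for t in(.2,.25,.3): print(t,np.round(proj(n,bp(0,-127.5,5,t)),1),[np.round(proj(n,knob(t,a)),1) for a in (1,1.1)])
E
```

```text
clock: 11.45
eef_pos: [599.6, 146.3, 157.7]
tool_rot: [-2.81, 1.568, -2.942]
force: [-0.6, 0.9, 0.5]
width: -0.2
clock: 11.95
eef_pos: [508.5, 224.8, 259.0]
tool_rot: [1.222, 1.565, 1.096]
force: [-0.9, 0.1, -0.3]
width: 0.2
d world [  55.5 -344.2 -128.8] rows [ 1.272 -3.352  0.978] force [-0.9  0.1 -0.3] t 11.95
top red [265.0952381  234.23809524]
top orange [317.56765163 200.47900467]
top green [225.85294118 196.15588235]
0.2 [318.8 201.7] [array([269. , 235.3]), array([271.5, 235.7])]
0.25 [318.4 201.3] [array([265.9, 235. ]), array([268.4, 235.3])]
0.3 [317.9 200.8] [array([262.8, 234.7]), array([265.3, 235. ])]
side red [246.40425532 194.04255319]
side orange [321.93650794 238.21693122]
side green [253.  203.5]
0.2 [321.6 241.7] [array([248.3, 196.6]), array([249.9, 198.6])]
0.25 [321.2 239.4] [array([246.4, 194.8]), array([248. , 196.7])]
0.3 [320.8 237.1] [array([244.5, 193.1]), array([246.1, 195. ])]
```

View pics/side_iz.png

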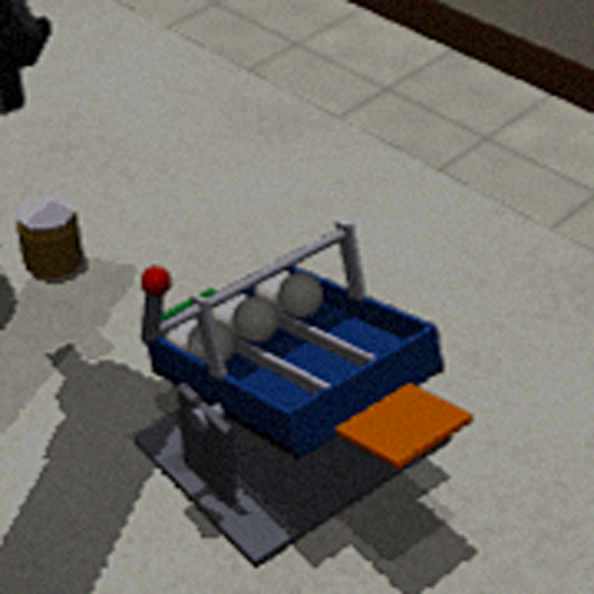

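View pics/top_iz.png

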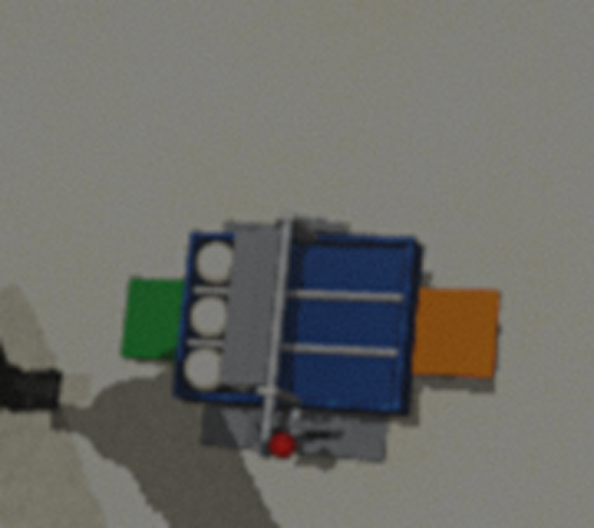

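All six balls are at the pocket end: three white discs in the black pockets at top crop (215,262), (209,316), (204,368), the others behind them under the raised flap. Next, the orange pad.

```bash
python3 -m creep '[[[-0.1,-0.3,0.1],0,1],[[-0.2,-0.6,0.2],0,1],[[-0.2,-0.9,0.4],0,1],[[-0.2,-1,0.5],0,1]]'
python3 -m creep '[[[0,-0.3,0.15],0,1],[[0,-0.6,0.3],0,1],[[0,-0.9,0.45],0,1],[[0,-1,0.48],0,1]]'
python3 -m creep '[[[0,-0.4,0],0,1],[[0,-0.8,0],0,1],[[0,-1,0],0,1],[[0,-1,0],0,1]]'
python3 -m creep '[[[0,-0.2,0],0,1],[[0,-0.36,0],0,1],[[0.3,-0.36,0],0,1],[[0.6,-0.36,0],0,1],[[0.9,-0.36,0],0,1],[[1,-0.36,0],0,1],[[1,-0.36,0],0,1]]'
python3 - <<'E'
from h import *
need(bp(0,-140,5,.3));need(bp(0,-140,5,-.3))
d=grab("j",("side",));zoom(d,"j")
E
```

```text
clock: 12.45
eef_pos: [547.8, 107.8, 278.3]
tool_rot: [-0.644, 1.567, -0.782]
force: [-0.2, -0.5, 0.4]
width: -0.0
clock: 12.85
eef_pos: [581.6, 2.7, 277.3]
tool_rot: [-1.076, 1.568, -1.214]
force: [-0.1, -0.5, -0.2]
width: 0.4
clock: 13.25
eef_pos: [566.5, -95.3, 277.4]
tool_rot: [-1.628, 1.569, -1.766]
force: [0.3, -0.1, 0.5]
width: 0.1
clock: 13.95
eef_pos: [561.7, -126.2, 176.1]
tool_rot: [2.965, 1.568, 2.834]
force: [-0.7, -0.4, 0.3]
width: 0.1
d world [  2.2   6.8 -45.9] rows [0.459 0.07  0.014] force [-0.7 -0.4  0.3] t 13.95
d world [   1.8    3.8 -128.7] rows [1.287 0.04  0.017] force [-0.7 -0.4  0.3] t 13.95
```

View pics/side_jz.png

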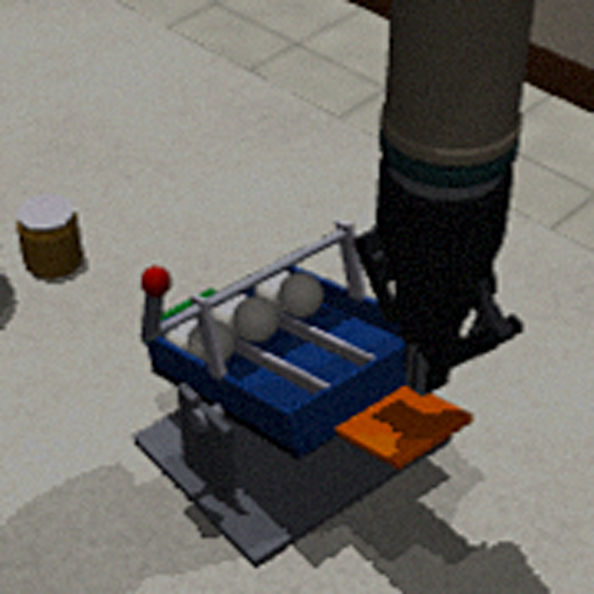

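```bash
python3 -m creep '[[[0.15,0.0,0.01],0,1],[[0.3,0,0.02],0,1],[[0.38,0,0.02],0,1],[[0.44,0,0.02],0,1],[[0.5,0,0.02],0,1]]'
python3 -m creep '[[[0.05,0,0],0,1],[[0.1,0,0],0,1],[[0.15,0,0],0,1],[[0.2,0,0],0,1],[[0.25,0,0],0,1],[[0.3,0,0],0,1],[[0.35,0,0],0,1],[[0.4,0,0],0,1],[[0.45,0,0],0,1],[[0.5,0,0],0,1],[[0.55,0,0],0,1],[[0.6,0,0],0,1],[[0.65,0,0],0,1],[[0.69,0,0],0,1],[[0.72,0,0],0,1],[[0.75,0,0],0,1],[[0.77,0,0],0,1],[[0.77,0,0],0,1],[[0.77,0,0],0,1]]'
python3 - <<'E'
from h import *
need(bp(0,-140,5,-.3))
d=grab("k");zoom(d,"k")
E
```

```text
clock: 14.5
eef_pos: [565.3, -128.4, 128.6]
tool_rot: [-0.414, 1.568, -0.546]
force: [-0.9, -2.9, 7.2]
width: -0.1
clock: 16.4
eef_pos: [563.1, -127.0, 49.7]
tool_rot: [3.083, 1.568, 2.951]
force: [0.6, 1.1, 0.2]
width: -0.0
d world [ 0.4  4.7 -2.3] rows [ 0.023  0.047 -0.002] force [0.6 1.1 0.2] t 16.4
```

View pics/side_kz.png

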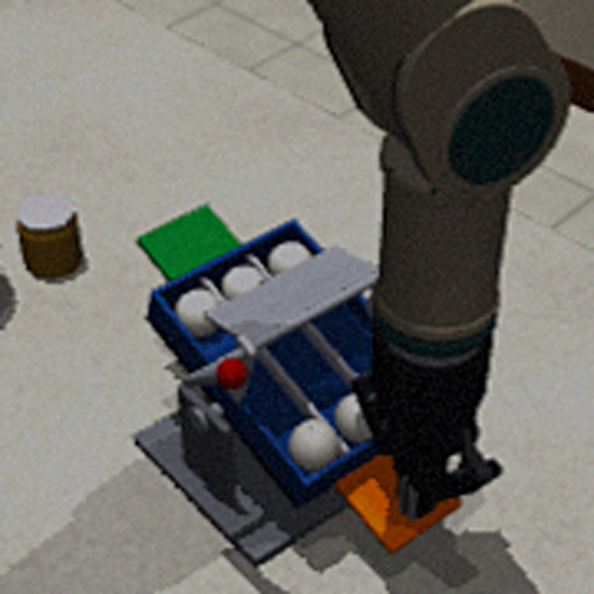

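View pics/top_kz.png

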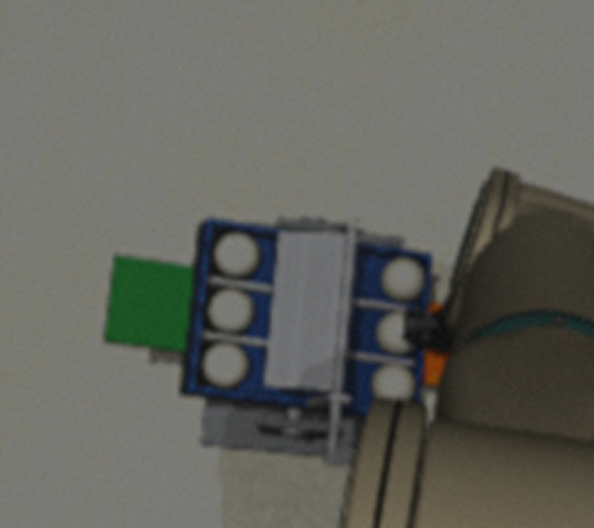

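Three balls remain in the pockets at top crop (236,254), (231,310), (225,364). The other three are in the channel at (402,279), (395,331), (393,383). Next I'll shut the gate.

```bash
python3 -m creep '[[[-0.2,-0.02,0],0,1],[[-0.6,-0.02,0],0,1],[[-1,-0.02,0],0,1],[[-1,-0.02,0],0,1]]'
python3 -m creep '[[[-0.4,0,0],0,1],[[-0.8,0,0],0,0.8],[[-1,0.1,-0.3],0,0.6],[[-1,0.3,-0.6],0,0.6],[[-1,0.5,-0.9],0,0.6],[[-1,0.6,-1],0,0.6],[[-1,0.6,-1],0,0.6]]'
python3 - <<'E'
from h import *
d=grab("l",("side",));zoom(d,"l")
T=cv2.imread("pics/top_e.png");S=cv2.imread("pics/side_e.png")
p,e=tri(blob(T,"red",BOX["top"])[0],blob(S,"red",BOX["side"])[0]);print(p,e)
print(blob(d["side"],"red",BOX["side"])[0],blob(d["side"],"orange",BOX["side"])[0],knob(-.3,1.1),knob(-.3,0),knob(-.2,0))
need(p)
E
```

```text
clock: 16.9
eef_pos: [567.2, -130.4, 155.2]
tool_rot: [-0.091, 1.562, -0.223]
force: [0.4, -0.7, 0.6]
width: -0.3
clock: 17.6
eef_pos: [471.5, -55.0, 250.1]
tool_rot: [2.703, 1.569, 2.574]
force: [0.7, -0.2, -0.0]
width: 34.5
[464.03961526 -52.44230952 207.04045272] 1.459954080430661
[269.37837838 222.64864865] [320.41118881 259.63916084] [461.89237585 -51.67917877 204.34910165] [469.72446793   7.72782409 222.8848582 ] [471.54884987  21.56589724 224.0388004 ]
d world [ -9.    4.  -43.2] rows [ 0.432  0.028 -0.094] force [ 0.8 -0.4  1. ] t 17.65
```

View pics/side_lz.png

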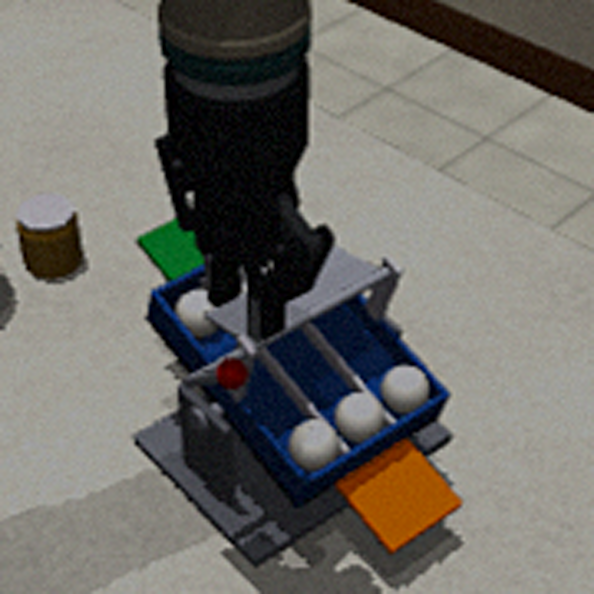

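```bash
python3 -m creep '[[[0.1,0.02,-0.09],0,0.6],[[0.2,0.02,-0.09],0,0.6],[[0.3,0.02,-0.09],0,0.6],[[0.4,0.02,-0.09],0,0.6],[[0.5,0.02,-0.09],0,0.6],[[0.5,0.02,-0.09],0,0.6]]'
python3 -m creep '[[[0,0.03,0],0,0.6],[[-0.01,0.06,0],0,0.6],[[-0.03,0.09,0],0,0.6],[[-0.05,0.12,0],0,0.6],[[-0.06,0.14,0],0,0.6],[[-0.07,0.16,0],0,0.6],[[-0.08,0.18,0],0,0.6],[[-0.09,0.2,0],0,0.6],[[-0.1,0.22,0],0,0.6],[[-0.11,0.24,0],0,0.6],[[-0.12,0.26,0],0,0.6],[[-0.12,0.26,0],0,0.6]]'
python3 - <<'E'
from h import *
d=grab("m",("side",));zoom(d,"m");need(knob(-.3,0))
print((blob(d["side"],"red",BOX["side"])or[0])[0],blob(d["side"],"orange",BOX["side"])[0])
for a in(0,.3,.5,.7,.9):print(a,np.round(proj("side",knob(-.3,a)),1))
E
```

```text
clock: 18.25
eef_pos: [463.5, -53.6, 198.7]
tool_rot: [-3.003, 1.568, -3.136]
force: [-0.4, -0.4, 1.2]
width: 34.0
clock: 19.45
eef_pos: [467.9, -29.5, 213.3]
tool_rot: [-0.631, 1.568, -0.765]
force: [-0.1, -1.7, 2.2]
width: 34.2
d world [ 1.7 36.3  9.9] rows [-0.099  0.362 -0.031] force [-0.5 -2.2  1.4] t 19.5
[263. 214.] [320.49719888 259.27591036]
0 [252.  201.9]
0.3 [256.8 205.8]
0.5 [260.2 209.5]
0.7 [263.4 213.8]
0.9 [266.5 218.7]
```

View pics/side_mz.png

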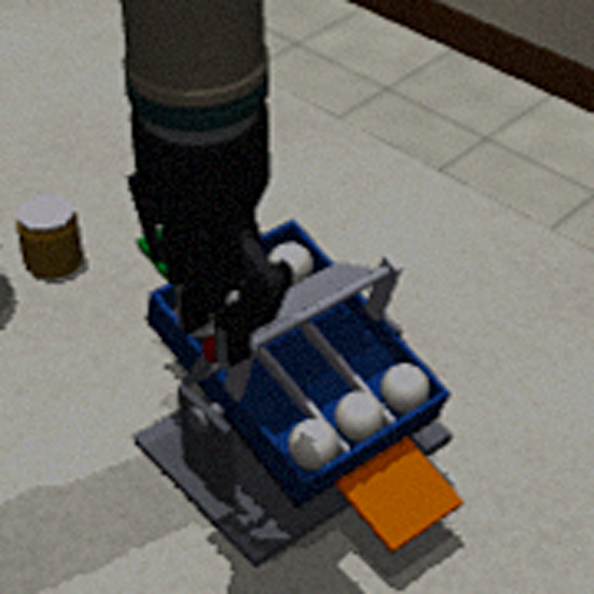

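```bash
python3 -m creep '[[[0,0.02,0],0,0.6],[[0,0.04,0],0,0.6],[[0,0.06,0],0,0.6],[[0,0.08,0],0,0.6],[[0,0.1,0],0,0.6],[[0,0.12,0],0,0.6],[[0,0.14,0],0,0.6],[[0,0.16,0],0,0.6],[[0,0.18,0],0,0.6],[[0,0.2,0],0,0.6],[[0,0.22,0],0,0.6],[[0,0.24,0],0,0.6],[[0,0.26,0],0,0.6],[[0,0.28,0],0,0.6],[[0,0.3,0],0,0.6],[[0,0.32,0],0,0.6],[[0,0.34,0],0,0.6],[[0,0.36,0],0,0.6],[[0,0.38,0],0,0.6],[[0,0.38,0],0,0.6]]'
python3 - <<'E'
from h import *
d=grab("n",("side",));zoom(d,"n");need(knob(-.3,0))
print((blob(d["side"],"red",BOX["side"])or[0])[0],blob(d["side"],"orange",BOX["side"])[0])
E
```

```text
clock: 21.5
eef_pos: [472.6, 10.4, 212.3]
tool_rot: [1.941, 1.57, 1.81]
force: [0.2, -0.3, 0.6]
width: 34.7
d world [-2.9 -2.6 10.6] rows [-0.106 -0.029 -0.026] force [-0.3  0.9 -0.7] t 21.55
[251.33333333 200.        ] [320.54698457 259.24403927]
```

View pics/side_nz.png

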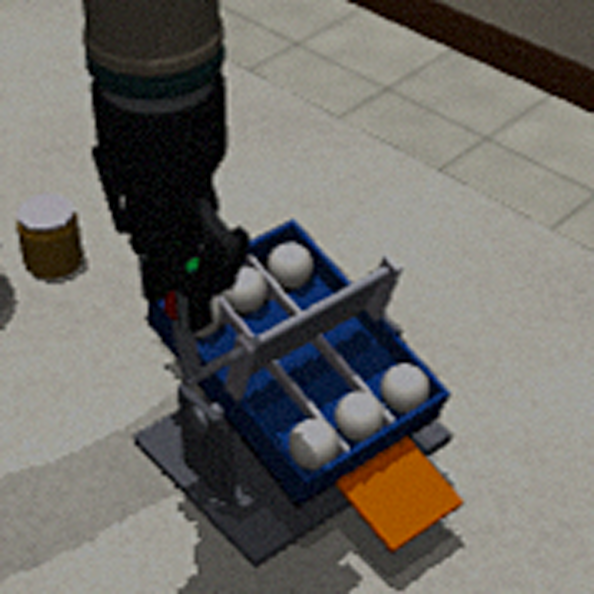

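```bash
python3 -m creep '[[[0,0.02,0],0,0.6],[[0,0.03,0],0,0.6],[[0,0.04,0],0,0.6],[[0,0.05,0],0,0.6],[[0,0.06,0],0,0.6],[[0,0.07,0],0,0.6],[[0,0.07,0],0,0.6]]'
python3 - <<'E'
from h import *
d=grab("o",("side",));zoom(d,"o");need(knob(-.3,0))
print((blob(d["side"],"red",BOX["side"])or[0])[0],blob(d["side"],"orange",BOX["side"])[0])
E
```

```text
clock: 22.25
eef_pos: [473.5, 17.1, 212.2]
tool_rot: [2.82, 1.571, 2.688]
force: [-0.8, 0.1, -0.7]
width: 34.1
d world [-3.8 -9.3 10.6] rows [-0.106 -0.097 -0.025] force [-0.   0.5  0.2] t 22.3
[249.6 200.2] [320.51472651 259.26788219]
```

View pics/side_oz.png

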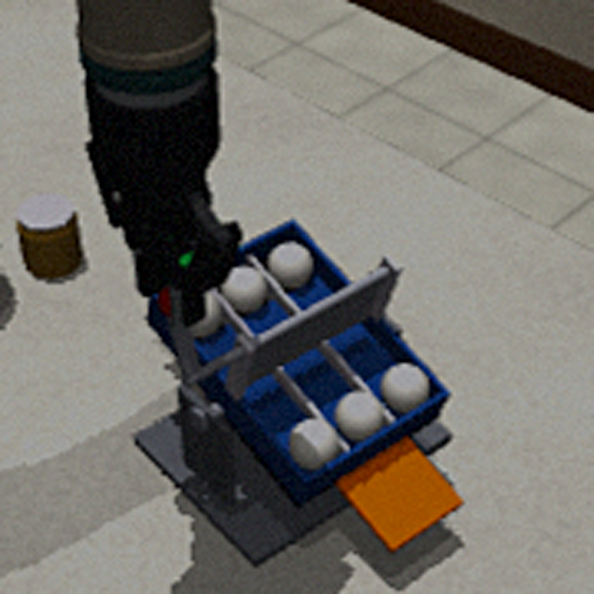

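```bash
python3 -m creep '[[[0,0.01,0],0,0.6],[[0,0.02,0],0,0.6],[[0,0.03,0],0,0.6],[[0,0.04,0],0,0.6],[[0,0.05,0],0,0.6],[[0,0.05,0],0,0.6],[[0,-0.04,0],0,0.6],[[-0.1,-0.04,0],0,0.6],[[-0.3,-0.04,0],0,0.6],[[-0.6,-0.04,0],0,0.6],[[-0.9,-0.04,0],0,0.6]]'
python3 -m creep '[[[0,0.3,0],0,1],[[0,0.6,0],0,1],[[0,0.9,0.1],0,1],[[0,1,0.2],0,1]]'
python3 - <<'E'
from h import *
d=grab("p");zoom(d,"p")
for n in d:
  for c in("red","orange"): print(n,c,(blob(d[n],c,BOX[n])or[0])[0])
  for t in(-.3,-.25): print(t,np.round(proj(n,bp(0,-127.5,5,t)),1),[np.round(proj(n,knob(t,a)),1) for a in (0,.1,.2)])
need(bp(0,140,5,-.3))
E
```

```text
clock: 23.4
eef_pos: [473.0, 13.7, 303.9]
tool_rot: [1.496, 1.57, 1.364]
force: [0.3, -0.6, 0.1]
width: 34.2
clock: 23.8
eef_pos: [506.4, 114.4, 303.2]
tool_rot: [1.362, 1.567, 1.235]
force: [-0.7, -0.5, -1.5]
width: -0.1
top red [271.9  235.05]
top orange [317.6774942  204.78886311]
-0.3 [316.1 205.2] [array([274.6, 236.1]), array([277.1, 236.4]), array([279.7, 236.6])]
-0.25 [316.8 204.9] [array([271.7, 235.8]), array([274.1, 236. ]), array([276.7, 236.2])]
side red [250.75 199.05]
side orange [320.82228491 258.77997179]
-0.3 [319.9 259.5] [array([252. , 201.9]), array([253.5, 203. ]), array([255.2, 204.3])]
-0.25 [320.5 258.2] [array([250.1, 200. ]), array([251.6, 200.9]), array([253.2, 202. ])]
d world [  91.4   30.6 -172.7] rows [1.729 0.417 0.864] force [ 0.4 -0.5 -0.4] t 23.9
```

View pics/side_pz.png

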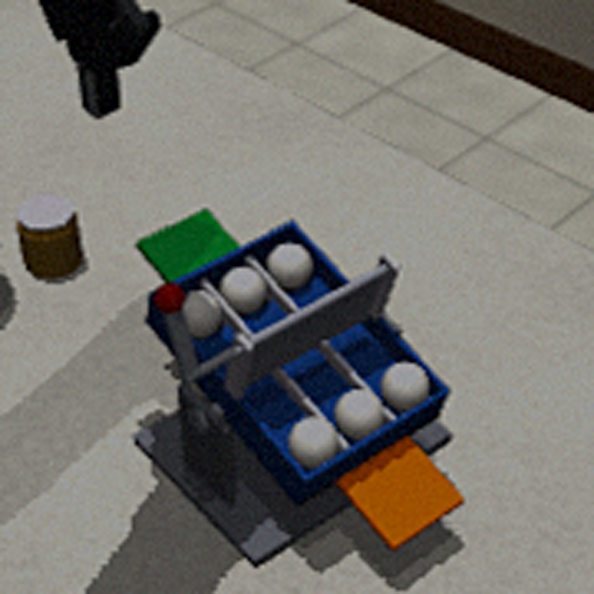

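```bash
python3 -m creep '[[[0.1,0.15,0.3],0,1],[[0.3,0.3,0.6],0,1],[[0.5,0.42,0.86],0,1],[[0.8,0.42,0.86],0,1],[[1,0.42,0.86],0,1],[[1,0.42,0.86],0,1]]'
python3 -m creep '[[[0.2,0,0],0,1],[[0.4,0,0],0,1],[[0.55,0,0],0,1],[[0.62,0,0],0,1],[[0.68,0,0],0,1],[[0.72,0,0],0,1],[[0.72,0,0],0,1]]'
python3 - <<'E'
from h import *
need([599.5,151.,89])
E
```

```text
clock: 24.5
eef_pos: [594.3, 138.4, 199.7]
tool_rot: [-2.755, 1.564, -2.888]
force: [-0.0, 0.2, 0.4]
width: 0.4
clock: 25.2
eef_pos: [596.9, 139.7, 130.6]
tool_rot: [0.657, 1.57, 0.525]
force: [0.2, -0.3, -0.4]
width: -0.5
d world [  2.6  11.3 -41.6] rows [0.416 0.115 0.011] force [ 0.2 -0.3 -0.4] t 25.2
```

```bash
python3 -m creep '[[[0.03,0.06,0],0,1],[[0.06,0.06,0],0,1],[[0.1,0.06,0],0,1],[[0.14,0.06,0],0,1],[[0.18,0.06,0],0,1],[[0.22,0.06,0],0,1],[[0.26,0.06,0],0,1],[[0.3,0.06,0],0,1],[[0.33,0.06,0],0,1],[[0.36,0.06,0],0,1],[[0.38,0.06,0],0,1],[[0.4,0.06,0],0,1],[[0.41,0.06,0],0,1],[[0.41,0.06,0],0,1],[[0.41,0.06,0],0,1]]'
python3 -m creep '[[[-0.1,0,0],0,1],[[-0.4,0,0],0,1],[[-0.8,0,0],0,1],[[-1,0,0],0,1],[[-1,0,0],0,1]]'
python3 -m creep '[[[-0.4,0,0],0,1],[[-0.8,0,-0.3],0,1],[[-1,0.3,-0.6],0,1],[[-1,0.6,-0.8],0,1],[[-1,0.8,-1],0,1],[[-1,0.8,-1],0,1]]'
python3 - <<'E'
from h import *
d=grab("q");zoom(d,"q")
for n in d:
  for c in("red","orange","green"): print(n,c,(blob(d[n],c,BOX[n])or[0])[0])
  for t in(-.1,-.05,0,.05,.1): print(t,np.round(proj(n,bp(0,-127.5,5,t)),1),np.round(proj(n,bp(0,127.5,5,t)),1),[np.round(proj(n,knob(t,a)),1) for a in (0,.1,.2)])
print({c:tri(*[blob(d[n],c,BOX[n])[0] for n in("top","side")]) for c in("orange","red")})
E
```

```text
clock: 26.7
eef_pos: [597.2, 145.0, 89.1]
tool_rot: [-2.23, 1.57, -2.363]
force: [1.8, 1.9, 3.3]
width: -0.0
clock: 27.2
eef_pos: [598.9, 144.8, 192.7]
tool_rot: [0.159, 1.566, 0.026]
force: [0.8, -0.7, 0.6]
width: -0.0
clock: 27.8
eef_pos: [504.8, 241.8, 288.2]
tool_rot: [-3.118, 1.566, 3.04]
force: [0.6, 0.2, -1.0]
width: -0.0
top red [256.64285714 233.76190476]
top orange [318.82862191 203.02120141]
top green [224.20477137 193.85089463]
-0.1 [318.5 204. ] [224.9 192.7] [array([262.7, 234.8]), array([265., 235.]), array([267.5, 235.2])]
-0.05 [318.9 203.7] [224.9 193.1] [array([259.7, 234.5]), array([262. , 234.7]), array([264.4, 234.9])]
0 [319.1 203.3] [225.1 193.5] [array([256.8, 234.3]), array([259. , 234.4]), array([261.3, 234.6])]
0.05 [319.2 202.9] [225.3 193.9] [array([253.9, 234. ]), array([256. , 234.1]), array([258.3, 234.3])]
0.1 [319.2 202.5] [225.7 194.3] [array([251.1, 233.8]), array([253.1, 233.9]), array([255.3, 234. ])]
side red [241.57777778 191.04444444]
side orange [322.69674556 250.85650888]
side green [256.20238095 191.01190476]
-0.1 [321.6 253.6] [258.1 190.1] [array([244.6, 194.8]), array([245.9, 195.3]), array([247.4, 196.1])]
-0.05 [321.9 251.8] [258.1 191.8] [array([242.8, 193.4]), array([244.1, 193.8]), array([245.5, 194.4])]
0 [322. 250.] [258.1 193.5] [array([241.1, 192.1]), array([242.3, 192.3]), array([243.7, 192.8])]
0.05 [322. 248.] [258.2 195.3] [array([239.4, 191. ]), array([240.6, 191.1]), array([241.8, 191.4])]
0.1 [322. 246.] [258.4 197.1] [array([237.8, 190. ]), array([238.9, 190. ]), array([240.1, 190.2])]
{'orange': (array([ 566.42418057, -114.92906309,   84.43102255]), np.float64(1.0395239377468697)), 'red': (array([476.48813749,  49.31692113, 224.31196084]), np.float64(0.655669390541541))}
```

View pics/side_qz.png

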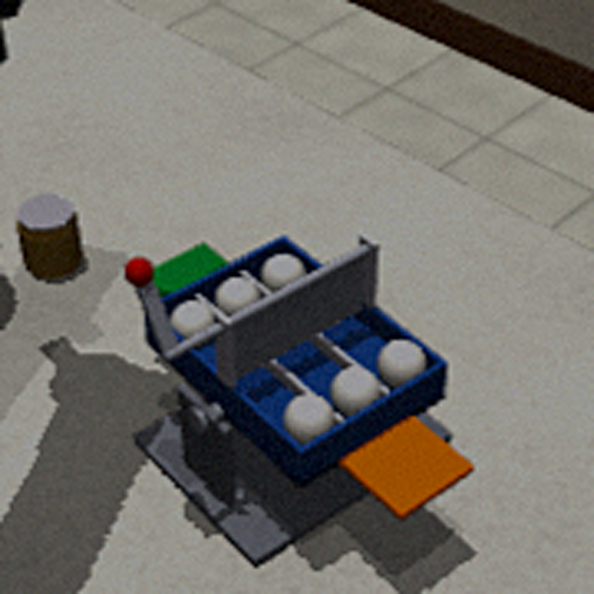

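View pics/top_qz.png

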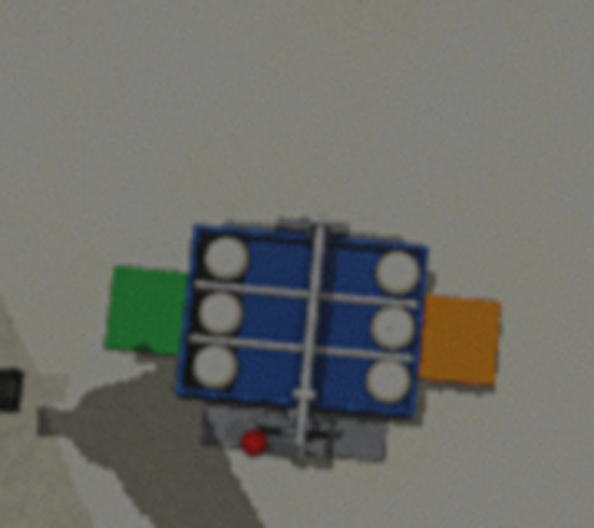

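The board is level: tilt is about -0.02, with the orange pad at side pixel (322.7,250.9). The gate is shut, with the knob at (256.6,233.8) top. Three balls are in the pockets, three are behind the flap, and the arm is clear.

```bash
python3 -c "
from cell import order;print(order.finish_job())"
```

```text
the job is handed in; nothing more can be done
None
```

I counted out three balls and handed the job in after about 28 s of the 72 s allowed; no verdict was reported.

- **Sequence:** I opened the gate to about 1.1 rad and pressed the green pad to about +0.29, which put a ball in every pocket. I then pressed the orange pad to about -0.30, which sent the other three back to the channel. Finally I shut the gate and levelled the board with the green pad.
- **Last camera check:**
  - Three balls were in the pockets and three in the channel behind the flap.
  - The gate was at about 0 rad and the board tilt at about -0.02 rad.
  - The arm was clear of everything. It was not seen touching a ball, and I moved nothing near the bowl, jar or tin, though I did not re-measure them.
- **Unplanned:** pushing the knob open also tipped the board from about -0.07 to its channel-end stop. It did no harm.
- **Small disagreements:**
  - The two views differed by about 1 mm when triangulated.
  - The two-view orange pad height (84 mm) was about 4 mm below the 89 mm level value. That suggests a tilt of up to about -0.04 on that reading alone, still within the 0.1 limit.

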